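# Tuck a flashing under the lapped shingles and hold it flat

### The job

On the bench lies a small roof panel with a course of lapped shingles. Pick up the long flashing (not the short offcut of the same profile) by its batten, tuck its flat metal flange under the free edge of the shingles, square and centred on the course, all the way in to the nailing strip without lifting the shingles, and leave the other things where they are. Finish while still gripping the batten and pressing the flashing down flat and firmly on the roof board: do not let go.

Things in the scene. Friction and masses are not known exactly. Their poses are not given: they have to be found in the camera images.
- roof: fixed roof panel: grey-primed board, x -100 to 110, y -120 to 120 mm, top at z = 18. Origin in its bottom plane below the middle of the shingles' free edge; x points into the slot, z up. Three shingles side by side (each 95 x 63 x 8 mm, course 195 mm wide) overhang a slot 42 mm deep, closed by a fixed nailing strip (x 42 to 110). A fixed second course laps over them at x 60 to 110, top z = 43
- slot_mouth (a point): point on the board's top surface (18 mm above the roof's origin), below the middle of the shingles' free edge; axes as the roof's. The shingles' free edges lie at x = 0 here; their undersides are 9.5 mm above the board's top, so the slot is 9 mm high
- shingle0 (a joint): lift of the shingle at the roof's -y side, rad about its nailed upper edge 95 mm from its free edge; 0 lying down, grows as it lifts (0.01 rad = 1 mm at the free edge); a spring holds it down, about 2 N at the free edge starts to lift it
- shingle1 (a joint): the same for the middle shingle
- shingle2 (a joint): the same for the shingle at the roof's +y side
- mat: thin cork mat 330 x 240 x 4 mm, fixed on the bench; the flashing and the offcut start on it. Origin at the centre of its underside
- flashing: the long flashing, loose, about 0.15 kg: aluminium flange 87 mm (x -6 to 81) x 150 mm (y) x 3 mm thick; on its rear edge an upright wooden batten 12 mm thick (x -6 to 6), 150 mm long, from 3 to 41 mm above the underside. Origin on the underside below the middle of the batten; x points from the batten to the flange's free lip, z up
- flashing_lip (a point): middle of the flange's free edge, on its underside (81 mm along x from the flashing's origin); axes as the flashing's
- offcut: bystander: a short offcut of the same profile, loose, 80 mm long instead of 150 mm, otherwise the same shape; origin and axes as the flashing's
- jar: bystander: glass jar of screws, 56 mm across, 70 mm tall, loose; origin at the centre of its underside
- hammer: bystander: hammer lying across the bench beyond the work, about 300 mm long along its own x, loose; origin on its underside
Things that resemble listed ones, but are neither listed nor needed, are in the scene too. Leave any black look-alike of the flashing alone.

How it is judged (in metres and radians):
On the way, in this order (a step that is already met when the one before it is completed fails the run):
1. the flashing is picked up, its underside above the level of the roof board (height (world z) of flashing above 0.02 m and contact force between the fingers and flashing above 1 N and x of flashing_lip in the frame of slot_mouth below 0 m), for 0.1 s.
2. the lip has entered the slot under the shingles (x of flashing_lip in the frame of slot_mouth between 0.01 and 0.045 m and y of flashing_lip in the frame of slot_mouth between -0.04 and 0.04 m and z of flashing_lip in the frame of slot_mouth between -0.002 and 0.009 m), for 0.1 s.
At the end, for the whole second after the job is handed in: Through the last second: flange at least 34 mm into the 42 mm slot, centred within 15 mm, square within 0.07 rad, at rest flat on the board (3 mm, tilt 0.035 rad), pressed on it with over 5 N, gripped by the fingers with over 3 N; shingles down (under 0.02 rad) (x of flashing_lip in the frame of slot_mouth between 0.034 and 0.045 m and y of flashing_lip in the frame of slot_mouth between -0.015 and 0.015 m and z of each of flashing_lip, flashing in the frame of slot_mouth below 0.003 m and angle between the x axis of flashing and the x axis of roof, either way round below 0.07 rad and angle between flashing's own z axis and vertical below 0.035 rad and contact force between flashing and roof_c0 above 5 N and contact force between the fingers and flashing above 3 N and linear speed of flashing below 0.02 m/s and value of joint each of shingle0, shingle1, shingle2 below 0.02 rad); the arm keeps its last pose, push and grip.
It fails at once if a shingle is lifted by more than 0.06 rad (6 mm at its free edge) (value of joint any of shingle0, shingle1, shingle2 above 0.06 rad).
It fails at once if the offcut, the jar or the hammer is moved by more than 30 mm (distance of any of offcut, jar, hammer from where it was at the start of the episode above 0.03 m).
It also fails if it takes over 54 s, if anything falls off the work surface, if the arm or the gripper's body presses on something with over 40 N, if the wrist force passes 120 N, or if a joint passes its speed limit or range.

### The arm

A 6-joint arm with a two-finger parallel gripper is mounted at the origin on the work surface. World frame = base frame: x ahead of the robot, y to its left, z up, the work surface at z = 0. Lengths are in m, angles in degrees, forces in N, time in s.
With the tool pointing down it reaches from about 0.375 to 0.9 m from the base axis. Payload 3.1 kg.
Tool frame: the origin (TCP) lies at the very end of the fingers, on their centre line; the grasp point (between the pads) lies 19 mm behind it; z points along the fingers, y is the line along which they close (so a half turn about z gives the same grasp; the last joint's range is limited). The gripper opens to 87 mm and grips with 3 to 60 N. Pads are 19 mm wide; open, the fingers measure 117 mm over their backs; the gripper's body (75 mm by 190 mm) begins 51 mm behind the grasp point.
Start: joints at [-74.227, 30.224, 82.088, -0, 67.689, -10.227], TCP at [0.274, -0.562, 0.223] pointing down, gripper open.
Joint ranges: [-176.69, 176.69], [-43.24, 126.21], [12.49, 139.97], [-82, 262], [0, 151.66], [-163.58, 163.58]. Speed limits (degrees/s): [159.86, 159.86, 180, 180, 180, 180].

### API

Orientations are given as a 3x3 rotation matrix whose columns are the frame's x, y, z axes.
In Python, from rig import bot, imaging gives the robot as it stands.
- The arm moves only by the tool drive_tool, never from a script. Its argument "deltas" is text: rows parted by semicolons, each of 5 numbers parted by spaces: the finger opening in mm, from 0 to 87, then the shift along the world's x, y, z in mm, then the turn about the world's z in rad. In form: jaw dx dy dz twist; .... A call has 1 to 12 rows; each row is the pose to reach, as a shift and turn from the pose commanded when the call began; what a row does not reach only later rows make up. A row lasts 1/10 s, in which the tool goes at most 50 mm and 8.59 degrees, less where a joint would pass 70% of its speed; a pose out of reach is approached as far as the arm can. A call with a gripper value outside its range is refused whole. The fingers move at their own pace and stop on an object; the grip force is fixed at half the most. Time passes only in rows, so rows that repeat a pose let the fingers close. It gives the time, the measured TCP pose, the force, the opening and the grip force at its end, in the units of the state.
- bot.read_state(): the state, without advancing time (a new reading comes with each control period).
- imaging.capture(name): name is "scene" or "top"; returns the picture (480x640x3 uint8, red, green, blue); there is no depth.
- imaging.camera_model(name): a dict with "fx", "fy", "cx", "cy" (pixels), "T" (4x4, takes a point from camera to world coordinates). Camera axes: x right, y down, z forward; pixel columns grow to the right and rows downward; lengths in m; the calibration is good to about 2 mm. A picture is of the moment at which its call begins. camera_model takes no time and is no camera call.
- bot.hand_in(): hands the job in; it is judged then, once.
The state is a dict: "time_s": time; "joint_positions": joint angles; "qvel": joint speeds; "tau": joint torques, N m; "position": TCP position; "tcp_rot": TCP orientation; "force": force on the tool from outside, world axes, zero at the start; "moment": the same for the moment, N m; "opening": opening from 0.0 (shut) to 1.0 (fully open); "grasp_force": force on a finger pad.
Only numpy, scipy, OpenCV 4.12 (cv2) and the standard library are available. Lean on these libraries where they do the work, as an engineer would, in place of code of your own. Each camera call takes 0.05 s, during which the arm holds its last target. There are 200 camera calls.

## Working session

There is one attempt and no reset: what is moved stays moved. The work goes in short steps, Python scripts to look and compute and a tool call to move; the robot and the scene stay as the last step left them, time stands still between calls to the robot, and variables do not carry over. Pictures are saved under pics/ and viewed, at most 10 in all, crops included, and the job is handed in when it is done.

Besides the shell and the picture viewer there is one more tool, called after "Call:" as name(argument=value, ...), one argument or row to a line, values as JSON. drive_tool: Moves the arm, as the interface text tells. Its arguments: {"type":"object","properties":{"deltas":{"type":"string"}},"required":["deltas"]}

```bash
mkdir -p pics && ls
cat > h.py <<'E'
import numpy as np, cv2
from rig import bot, imaging
def save(cam,name):
    im=imaging.capture(cam); cv2.imwrite(f'pics/{name}.png',im[:,:,::-1]); return im
def ray(cam,u,v):
    m=imaging.camera_model(cam);T=np.array(m['T'])
    d=T[:3,:3]@np.array([(u-m['cx'])/m['fx'],(v-m['cy'])/m['fy'],1.]);return T[:3,3],d
def onz(cam,u,v,z):
    o,d=ray(cam,u,v);return o+d*(z-o[2])/d[2]
def tri(a,b):
    (o1,d1),(o2,d2)=ray(*a),ray(*b)
    A=np.c_[d1,-d2];s=np.linalg.lstsq(A,o2-o1,rcond=None)[0]
    p,q=o1+d1*s[0],o2+d2*s[1];return (p+q)/2,np.linalg.norm(p-q)
def proj(cam,p):
    m=imaging.camera_model(cam);T=np.array(m['T']);c=T[:3,:3].T@(np.array(p)-T[:3,3])
    return m['fx']*c[0]/c[2]+m['cx'],m['fy']*c[1]/c[2]+m['cy']
E
python3 - <<'E'
from h import *
np.set_printoptions(precision=3,suppress=True)
for c in('scene','top'):
    save(c,c+'0');print(c,imaging.camera_model(c))
print(bot.read_state())
E
```

```text
pics
scene {'fx': 542.790987249129, 'fy': 542.790987249129, 'cx': 316.53438348899004, 'cy': 235.604870948318, 'T': array([[ 0.545,  0.709, -0.447,  0.997],
       [ 0.839, -0.466,  0.282, -0.333],
       [-0.008, -0.529, -0.849,  0.955],
       [ 0.   ,  0.   ,  0.   ,  1.   ]])}
top {'fx': 449.03476260790666, 'fy': 449.03476260790666, 'cx': 321.0821698917526, 'cy': 239.80982981997386, 'T': array([[ 0.011, -0.996,  0.094,  0.472],
       [-1.   , -0.008,  0.028, -0.046],
       [-0.027, -0.094, -0.995,  0.944],
       [ 0.   ,  0.   ,  0.   ,  1.   ]])}
{'time_s': 0.1, 'joint_positions': array([-74.226,  30.273,  82.147,   0.   ,  67.69 , -10.228]), 'qvel': array([-0.019, -0.057, -0.269,  0.012,  0.054, -0.001]), 'tau': array([ -0.   , -44.099, -17.715,   0.063,   0.053,  -0.   ]), 'position': array([ 0.274, -0.561,  0.222]), 'tcp_rot': array([[ 0.899,  0.438, -0.001],
       [ 0.438, -0.899,  0.002],
       [ 0.   , -0.002, -1.   ]]), 'force': array([-0.114, -0.218,  0.14 ]), 'moment': array([-0.017, -0.026, -0.013]), 'grasp_force': 0.0, 'opening': 0.9987381413094708}
```

View pics/scene0.png

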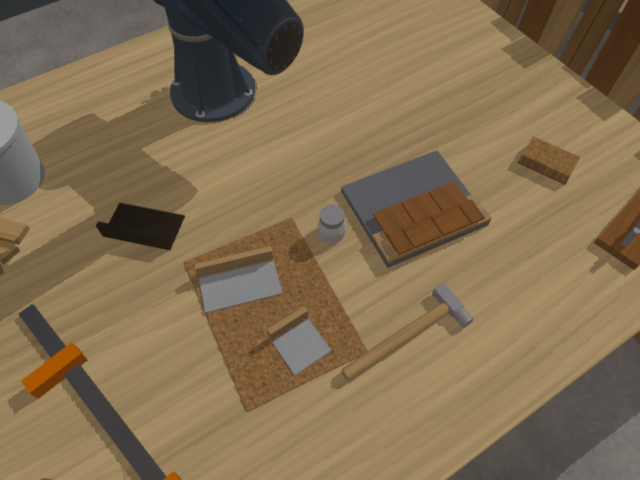

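View pics/top0.png

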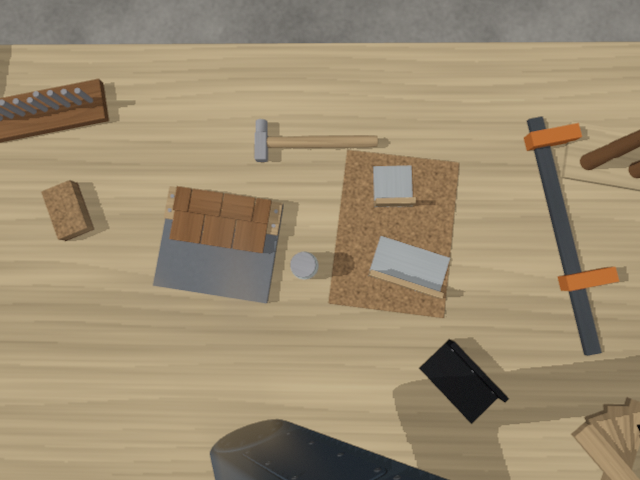

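The scene and top views show three candidates:
- **Long grey flashing:** top (410,265), scene (238,280). It fits: grey metal, about twice as long as the other, with a wooden batten.
- **Short offcut:** top (393,185), scene (298,340).
- **Black look-alike:** top (463,380), scene (145,225). Leave it alone.

The roof is at top (220,240). The jar, at top (304,265), stands between the flashing and the roof. I'll enlarge crops of both views to confirm.

Run:
```python
import cv2
t=cv2.imread('pics/top0.png');s=cv2.imread('pics/scene0.png')
cv2.imwrite('pics/topc.png',cv2.resize(t[160:310,150:460],None,fx=2.5,fy=2.5,interpolation=cv2.INTER_CUBIC))
cv2.imwrite('pics/scenec.png',cv2.resize(s[145:345,180:500],None,fx=2.5,fy=2.5,interpolation=cv2.INTER_CUBIC))
```

```text
(no output)
```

View pics/topc.png

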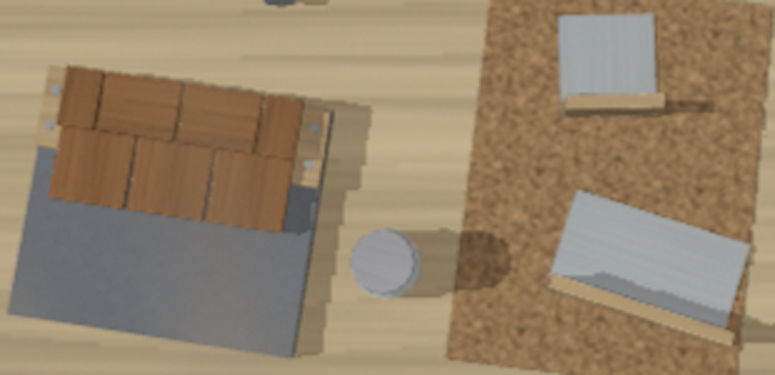

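View pics/scenec.png

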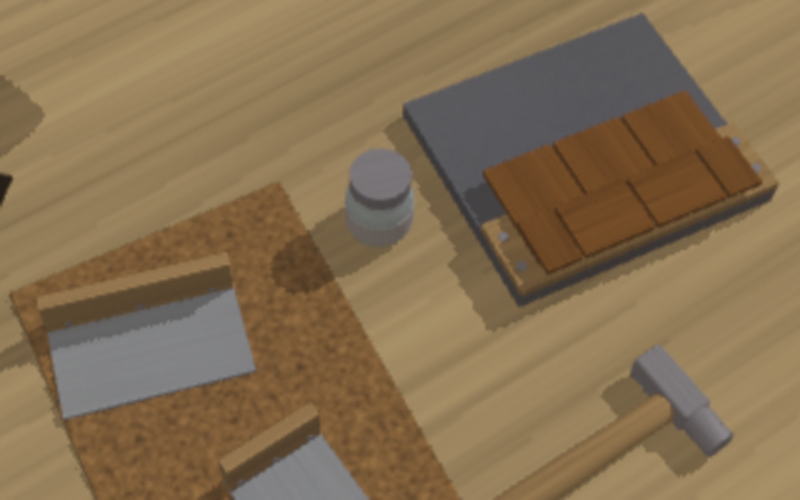

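Run:
```python
from h import *
np.set_printoptions(precision=4,suppress=True)
T=lambda u,v:('top',(u+.5)/2.5-.5+150,(v+.5)/2.5-.5+160)
S=lambda u,v:('scene',(u+.5)/2.5-.5+180,(v+.5)/2.5-.5+145)
P={}
for n,a,b in [('lip-y',(749,243),(64,417)),('lip+y',(577,191),(254,370)),('bat+y_rear',(550,287),(228,255)),('bat-y_rear',(733,345),(39,298)),
 ('sh+y',(50,198),(687,92)),('sh-y',(284,232),(485,172)),('bd+y',(9,313),(643,14)),('bd-y',(293,356),(404,104)),('jar',(384,262),(381,170))]:
    P[n],e=tri(T(*a),S(*b));print(n,P[n],'err',round(e,4))
for n,a,z in[('lip-y',(749,243),.007),('lip+y',(577,191),.007),('batf+y',(556,275),.045),('batf-y',(737,330),.045),('batr+y',(550,287),.045),('batr-y',(733,345),.045),('sh+y',(50,198),.0355),('sh-y',(284,232),.0355),('bd+y',(9,313),.018),('bd-y',(293,356),.018),('offc',(565,110),.045),('offc',(665,105),.045),('off_lip',(655,13),.007)]:
    print(n,onz(*T(*a),z))
for n,a,z in[('lip-y',(64,417),.007),('lip+y',(254,370),.007),('sh+y',(687,92),.0355),('sh-y',(485,172),.0355)]:print('S',n,onz(*S(*a),z))
def pr(p,q):
    d=P[p]-P[q];print(p,q,'len',np.linalg.norm(d),'x-axis yaw',np.arctan2(-d[0],d[1]), (P[p]+P[q])/2)
pr('lip+y','lip-y');pr('bat+y_rear','bat-y_rear');pr('sh+y','sh-y');pr('bd+y','bd-y')
```

```text
lip-y [ 0.5262 -0.2856  0.0097] err 0.0019
lip+y [ 0.5689 -0.1442  0.0047] err 0.0016
bat+y_rear [ 0.4882 -0.1179  0.0411] err 0.0003
bat-y_rear [ 0.4444 -0.2604  0.0469] err 0.0022
sh+y [0.5578 0.2936 0.0308] err 0.0016
sh-y [0.5314 0.0989 0.0344] err 0.0026
bd+y [0.4625 0.3282 0.0176] err 0.0003
bd-y [0.43   0.0901 0.0211] err 0.0001
jar [0.5058 0.0135 0.0749] err 0.0012
lip-y [ 0.5268 -0.2854  0.007 ]
lip+y [ 0.5691 -0.1433  0.007 ]
batf+y [ 0.4976 -0.1225  0.045 ]
batf-y [ 0.4557 -0.2652  0.045 ]
batr+y [ 0.4881 -0.1177  0.045 ]
batr-y [ 0.4438 -0.2619  0.045 ]
sh+y [0.557  0.2911 0.0355]
sh-y [0.5307 0.0976 0.0355]
bd+y [0.4625 0.3279 0.018 ]
bd-y [0.4299 0.0906 0.018 ]
offc [ 0.6309 -0.1298  0.045 ]
offc [ 0.6354 -0.2102  0.045 ]
off_lip [ 0.7212 -0.2094  0.007 ]
S lip-y [ 0.5243 -0.2863  0.007 ]
S lip+y [ 0.5695 -0.1454  0.007 ]
S sh+y [0.5602 0.2912 0.0355]
S sh-y [0.5325 0.0996 0.0355]
lip+y lip-y len 0.14778297297666115 x-axis yaw -0.2933908962654047 [ 0.5475 -0.2149  0.0072]
bat+y_rear bat-y_rear len 0.14920660458803214 x-axis yaw -0.2979765459037826 [ 0.4663 -0.1892  0.044 ]
sh+y sh-y len 0.19653335563109273 x-axis yaw -0.1347006301589152 [0.5446 0.1962 0.0326]
bd+y bd-y len 0.24034811460387523 x-axis yaw -0.13576664371488023 [0.4463 0.2091 0.0194]
```

Measured flashing: batten centre about (0.471, −0.191), yaw −0.294 rad. The lip sits at z≈7 mm and the batten top at ≈44 mm, both as expected. Roof mouth is at (0.5446, 0.196), yaw −0.135; shingle width comes out at 196 mm and board width at 240 mm, which match. Moving above the batten.

Call:
drive_tool(
  deltas="40 20 37 -10 0.08; 40 40 74 -20 0.16; 40 59 111 -30 0.25; 40 79 148 -41 0.33; 40 99 185 -51 0.41; 40 118 222 -61 0.49; 40 138 259 -71 0.58; 40 158 296 -82 0.66; 40 177 333 -92 0.74; 40 197 370 -102 0.824; 40 197 370 -102 0.824; 40 197 370 -102 0.824",
)

```text
time_s: 1.3
position: [0.4711, -0.1908, 0.1201]
tcp_rot: [[0.287, 0.958, -0.001], [0.958, -0.287, 0.0], [-0.0, -0.001, -1.0]]
force: [-0.7, -0.2, -0.1]
opening: 0.457
grasp_force: 0.0
```

Run:
```python
from h import *
s=bot.read_state();R=s['tcp_rot'];print(s['time_s'],s['position'],s['opening'],'yaw',np.arctan2(R[1,1],R[0,1]))
im=save('scene','s1')[:,:,::-1]
im2=save('top','t1')[:,:,::-1]
cv2.imwrite('pics/c1.png',np.hstack([cv2.resize(im[200:350,150:350],(400,300)),cv2.resize(im2[170:320,310:510],(400,300))]))
```

```text
1.3 [ 0.47107457 -0.19078552  0.12014177] 0.4573453502090819 yaw -0.29082523013182626
```

View pics/c1.png

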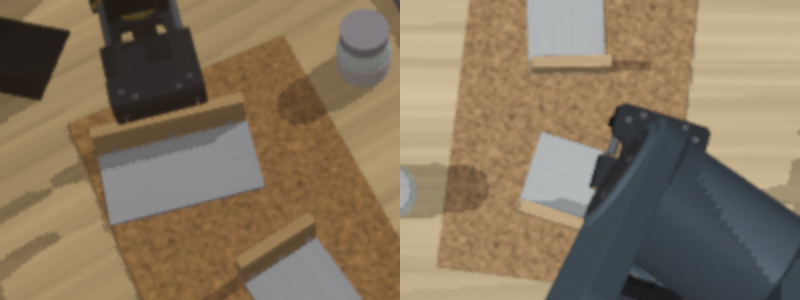

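The gripper is aligned over the long grey flashing: in the scene crop its batten is at (170,120) and its flange at (180,175). The offcut, at (280,250), is clear. Descend and close.

Call:
drive_tool(
  deltas="40 0 0 -35 0; 40 0 0 -65 0; 40 0 0 -90 0; 40 0 0 -105 0; 40 0 0 -105 0; 40 0 0 -105 0; 0 0 0 -105 0; 0 0 0 -105 0; 0 0 0 -105 0; 0 0 0 -105 0; 0 0 0 -105 0; 0 0 0 -105 0",
)

```text
time_s: 2.6
position: [0.4713, -0.1918, 0.016]
tcp_rot: [[0.289, 0.957, 0.001], [0.957, -0.289, -0.0], [-0.0, 0.001, -1.0]]
force: [-0.1, 0.5, 4.6]
opening: 0.135
grasp_force: 30.0
```

Gripped: the opening is 11.7 mm, matching the 12 mm batten. Lift.

Call:
drive_tool(
  deltas="0 0 0 15 0; 0 0 0 45 0; 0 0 0 85 0; 0 0 0 130 0; 0 0 0 165 0; 0 0 0 175 0; 0 0 0 175 0; 0 0 0 175 0",
)

```text
time_s: 3.4
position: [0.4699, -0.1909, 0.1891]
tcp_rot: [[0.289, 0.957, -0.003], [0.957, -0.289, 0.002], [0.001, -0.003, -1.0]]
force: [-0.8, -0.0, -2.0]
opening: 0.135
grasp_force: 30.0
```

Call:
drive_tool(
  deltas="0 -2 25 0 0.01; 0 -3 65 0 0.03; 0 -5 105 0 0.04; 0 -6 145 0 0.06; 0 -8 185 0 0.08; 0 -9 225 0 0.09; 0 -11 265 0 0.11; 0 -12 305 -10 0.12; 0 -14 345 -30 0.14; 0 -15 380 -60 0.155; 0 -16 399 -90 0.159; 0 -16 399 -100 0.159",
)

```text
time_s: 4.6
position: [0.451, 0.2087, 0.086]
tcp_rot: [[0.13, 0.991, -0.009], [0.992, -0.13, -0.002], [-0.003, -0.009, -1.0]]
force: [-0.3, -0.8, -1.4]
opening: 0.134
grasp_force: 30.0
```

Call:
drive_tool(
  deltas="0 0 0 0 0; 0 0 0 0 0; 0 0 0 0 0",
)

```text
time_s: 4.9
position: [0.4559, 0.2064, 0.0913]
tcp_rot: [[0.135, 0.991, 0.001], [0.991, -0.135, 0.0], [0.0, 0.001, -1.0]]
force: [-1.0, 0.2, -0.7]
opening: 0.134
grasp_force: 30.0
```

Run:
```python
from h import *
s=bot.read_state();R=s['tcp_rot'];print(s['time_s'],s['position'],s['force'],'yaw',np.arctan2(R[1,1],R[0,1]))
im=save('scene','s2')[:,:,::-1]
im2=save('top','t2')[:,:,::-1]
cv2.imwrite('pics/c2.png',np.hstack([cv2.resize(im[120:270,310:510],(400,300),interpolation=2),cv2.resize(im2[170:320,140:340],(400,300),interpolation=2)]))
cv2.imwrite('pics/c2s.png',cv2.resize(im[120:270,310:510],(800,600),interpolation=2))
```

```text
4.9 [0.45585176 0.20639579 0.09125991] [-1.04566506  0.15308054 -0.65948939] yaw -0.13570657945396644
```

View pics/c2s.png

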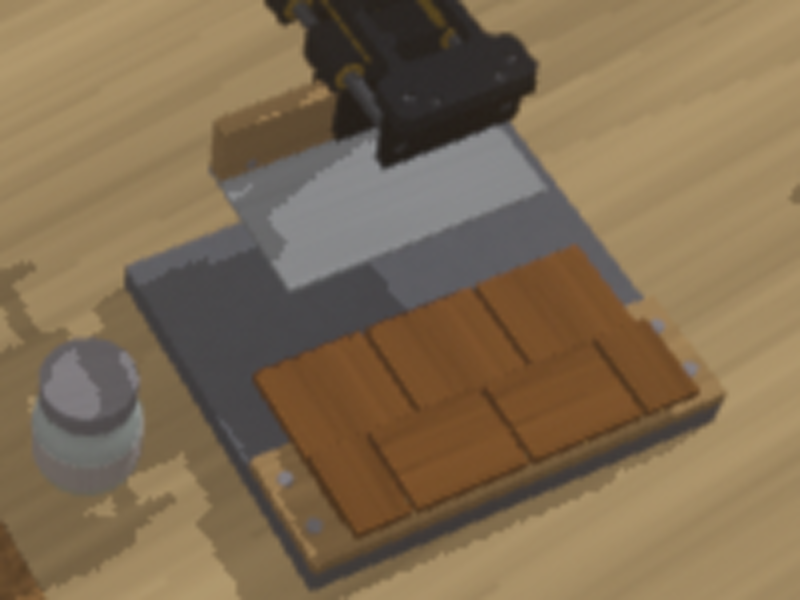

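The flashing is held level and square in front of the course. In this 4x crop the lip corners are at (290,291) and (547,187), and the shingle corners at (256,376) and (577,246). I'll compare both within this one camera.

Run:
```python
from h import *
np.set_printoptions(precision=4,suppress=True)
S=lambda u,v,z:onz('scene',(u+.5)/4-.5+310,(v+.5)/4-.5+120,z)
a,b=S(290,291,.082),S(547,187,.082);c,d=S(256,376,.0355),S(577,246,.0355)
for p,q in((a,b),(c,d)):
    e=q-p;print((p+q)/2,np.linalg.norm(e),np.arctan2(-e[0],e[1]))
y=-.135;ex=np.array([np.cos(y),np.sin(y)]);ey=np.array([-ex[1],ex[0]])
r=((a+b)/2-(c+d)/2)[:2];print('lip in mouth (scene)',r@ex,r@ey)
r=((a+b)/2)[:2]-np.array([.5446,.196]);print('lip vs avg mouth',r@ex,r@ey)
p=bot.read_state()['position'][:2]+.081*ex-np.array([.5446,.196]);print('lip by kin',p@ex,p@ey)
```

```text
[0.5337 0.1966 0.082 ] 0.15085205165383653 -0.12805150601263304
[0.5457 0.195  0.0355] 0.19328853000523483 -0.13553859219397585
lip in mouth (scene) -0.01205946046276626 -7.620269786328071e-05
lip vs avg mouth -0.010843771636788692 -0.0008911164990178611
lip by kin -0.008220885652328138 -0.0014521895758187054
```

The lip is 10 mm short of the mouth, centred within 1.5 mm and square. Lower until it feels the board.

Call:
drive_tool(
  deltas="0 0 1 -25 0; 0 0 1 -45 0; 0 0 1 -55 0; 0 0 1 -58 0; 0 0 1 -58 0; 0 0 1 -58 0; 0 0 1 -58 0",
)

```text
time_s: 5.7
position: [0.4556, 0.2084, 0.0333]
tcp_rot: [[0.134, 0.991, 0.002], [0.991, -0.134, 0.0], [0.001, 0.002, -1.0]]
force: [-0.1, 0.2, -1.3]
opening: 0.137
grasp_force: 30.0
```

Call:
drive_tool(
  deltas="0 0 0 -1 0; 0 0 0 -2 0; 0 0 0 -3 0; 0 0 0 -3 0; 0 0 0 -3 0",
)

```text
time_s: 6.2
position: [0.4551, 0.2084, 0.03]
tcp_rot: [[0.133, 0.991, 0.0], [0.991, -0.133, 0.0], [0.0, 0.0, -1.0]]
force: [-1.4, 0.1, 6.6]
opening: 0.133
grasp_force: 30.0
```

Contact with the board at TCP z=0.030, as predicted. Raise 2 mm and slide in.

Call:
drive_tool(
  deltas="0 0 0 2 0; 0 0 0 2 0; 0 4 -0.5 2 0; 0 8 -1 2 0; 0 12 -1.5 2 0; 0 16 -2 2 0; 0 20 -2.7 2 0; 0 24 -3.2 2 0; 0 26 -3.5 2 0; 0 26 -3.5 2 0; 0 26 -3.5 2 0",
)

```text
time_s: 7.3
position: [0.4808, 0.2047, 0.0315]
tcp_rot: [[0.134, 0.991, -0.0], [0.991, -0.134, -0.0], [-0.0, -0.0, -1.0]]
force: [0.2, -0.4, -0.9]
opening: 0.138
grasp_force: 30.0
```

Call:
drive_tool(
  deltas="0 3 -0.4 0 0; 0 6 -0.8 0 0; 0 9 -1.2 0 0; 0 12 -1.6 0 0; 0 15 -2 0 0; 0 17 -2.3 0 0; 0 19 -2.6 0 0; 0 20 -2.7 0 0; 0 20 -2.7 0 0; 0 20 -2.7 0 0",
)

```text
time_s: 8.3
position: [0.5009, 0.2021, 0.0315]
tcp_rot: [[0.134, 0.991, -0.0], [0.991, -0.134, -0.0], [-0.0, -0.0, -1.0]]
force: [0.5, 0.1, -1.8]
opening: 0.132
grasp_force: 30.0
```

Run:
```python
from h import *
s=bot.read_state();R=s['tcp_rot'];print(s['time_s'],s['position'],s['force'],'yaw',np.arctan2(R[1,1],R[0,1]))
y=-.135;ex=np.array([np.cos(y),np.sin(y)]);ey=np.array([-ex[1],ex[0]])
p=s['position'][:2]+.081*ex-np.array([.5446,.196]);print('lip by kin',p@ex,p@ey)
im=save('scene','s3')[:,:,::-1]
cv2.imwrite('pics/c3.png',cv2.resize(im[120:270,310:510],(800,600),interpolation=2))
```

```text
8.3 [0.50085606 0.20206993 0.03150771] [ 0.47273807  0.06261135 -1.83369711] yaw -0.13401201704762603
lip by kin 0.036837118056404335 0.00012718818014583927
```

View pics/c3.png

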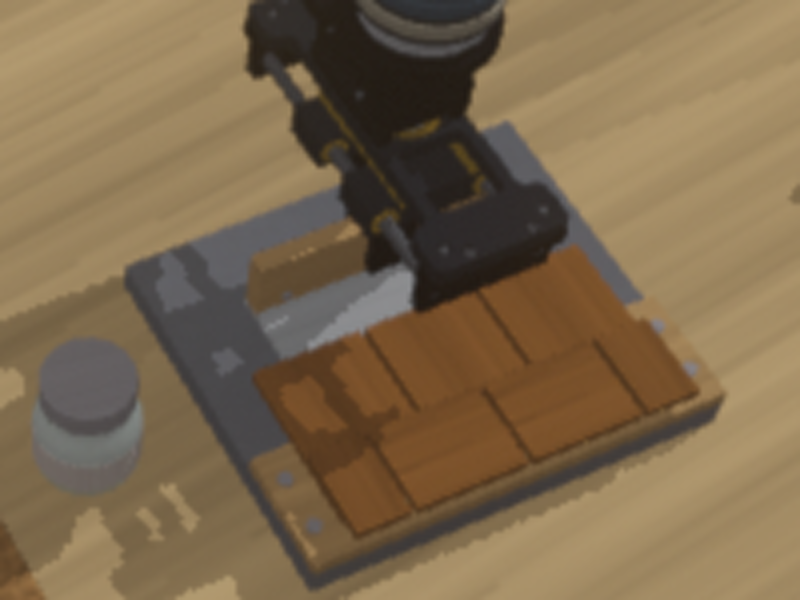

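The flange is under the shingles and they are lying flat: the free edge at (256,376)–(577,246) hasn't moved. By kinematics the lip is at about 37 mm. Feel for the nailing strip.

Call:
drive_tool(
  deltas="0 1 -0.1 0 0; 0 2 -0.3 0 0; 0 3 -0.4 0 0; 0 4 -0.5 0 0; 0 4 -0.5 0 0; 0 4 -0.5 0 0",
)

```text
time_s: 8.95
position: [0.505, 0.2016, 0.0316]
tcp_rot: [[0.134, 0.991, -0.0], [0.991, -0.134, -0.0], [-0.0, -0.0, -1.0]]
force: [-0.8, -0.4, -1.2]
opening: 0.134
grasp_force: 30.0
```

Call:
drive_tool(
  deltas="0 1 -0.1 0 0; 0 2 -0.3 0 0; 0 2 -0.3 0 0; 0 2 -0.3 0 0",
)

```text
time_s: 9.35
position: [0.5064, 0.2013, 0.0314]
tcp_rot: [[0.134, 0.991, -0.001], [0.991, -0.134, -0.0], [-0.0, -0.001, -1.0]]
force: [-2.0, 1.1, -0.5]
opening: 0.133
grasp_force: 30.0
```

Call:
drive_tool(
  deltas="0 1 -0.1 0 0; 0 2 -0.3 0 0; 0 2 -0.3 0 0; 0 2 -0.3 0 0",
)

```text
time_s: 9.75
position: [0.5066, 0.2012, 0.0312]
tcp_rot: [[0.134, 0.991, -0.005], [0.991, -0.134, -0.0], [-0.001, -0.005, -1.0]]
force: [-4.9, 2.0, -0.1]
opening: 0.139
grasp_force: 30.0
```

The nailing strip is felt at lip x = 42 mm. Back off slightly and press down.

Call:
drive_tool(
  deltas="0 -3 0.4 0 0; 0 -3 0.4 0 0; 0 -3 0.4 -1 0; 0 -3 0.4 -2 0; 0 -3 0.4 -3 0; 0 -3 0.4 -3 0; 0 -3 0.4 -3 0; 0 -3 0.4 -3 0",
)

```text
time_s: 10.55
position: [0.5064, 0.2013, 0.03]
tcp_rot: [[0.134, 0.991, 0.001], [0.991, -0.134, 0.0], [0.0, 0.001, -1.0]]
force: [-4.1, -0.1, 10.0]
opening: 0.136
grasp_force: 30.0
```

Call:
drive_tool(
  deltas="0 -0.5 0 -1 0; 0 -0.5 0 -1 0; 0 -0.5 0 -1 0; 0 -0.5 0 -1 0; 0 -0.5 0 -1 0; 0 -0.5 0 -1 0; 0 -0.5 0 -1 0; 0 -0.5 0 -1 0",
)

```text
time_s: 11.35
position: [0.5064, 0.2013, 0.03]
tcp_rot: [[0.134, 0.991, 0.002], [0.991, -0.134, 0.0], [0.0, 0.002, -1.0]]
force: [-3.8, -1.1, 16.9]
opening: 0.135
grasp_force: 30.0
```

Run:
```python
from h import *
s=bot.read_state();R=s['tcp_rot'];print(s['time_s'],s['position'],s['force'],s['moment'],R)
im=save('scene','s4')[:,:,::-1]
cv2.imwrite('pics/c4.png',cv2.resize(im[120:270,310:510],(800,600),interpolation=2))
print(bot.read_state()['force'],bot.read_state()['position'])
```

```text
11.35 [0.50644561 0.20132509 0.02999452] [-3.75674196 -1.09145236 16.85392873] [-0.19241146  0.68826248 -0.10960712] [[ 1.33558533e-01  9.91037817e-01  2.48270451e-03]
 [ 9.91040811e-01 -1.33559307e-01  1.47880331e-04]
 [ 4.78143295e-04  2.44071081e-03 -9.99996907e-01]]
[-4.23605578 -0.8276205  16.68753225] [0.50644513 0.20131829 0.02996465]
```

View pics/c4.png

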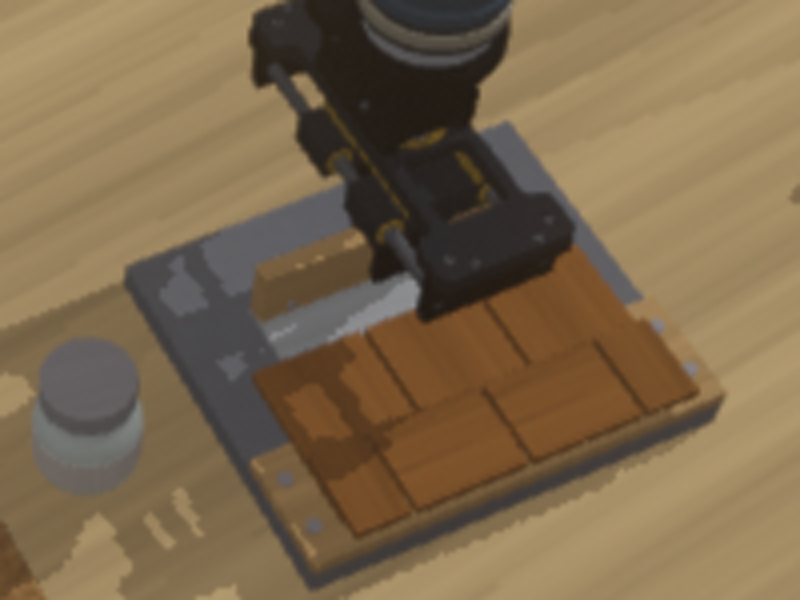

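The flashing is fully in, flat and steady, with about 17 N of press and a 30 N grip. The shingles are still down, with the free edge unchanged at (256,376)–(577,246). Handing in.

```bash
python3 -c "
from rig import bot
print(bot.hand_in())"
```

```text
the job is handed in; nothing more can be done
None
```

I handed the job in with the long flashing pushed in to the nailing strip, square and centred under the shingles, still gripped (30 N) and pressed flat on the board (about 17 N); the shingles stayed down in the last picture, and the judge returned no verdict.

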